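# Index the tray arm over by one hole

## Task

Swing the small steel tray on its swivel arm one hole over, towards the side where the yellow sharps bin stands: hook a fingertip under the top bar of the pull ring and gently lift the spring index pin, swing the arm to the next hole on that side, and let the pin drop fully home there. Only hook the ring, do not grip or force it; keep the vial and the tape roll standing on the tray, and leave everything else on the bench where it is.

Things in the scene. Friction and masses are not known exactly. Their poses are not given: they have to be found in the camera images.
- swivel_base: Fixed foot and aluminium index disc (top 50 mm above the bench). Origin on the bench on the vertical pivot axis; x along the arm at swing_arm = 0, z up. Five 14 mm square holes in the disc, 120 mm from the pivot, at -36, -18, 0, 18, 36 degrees from x (0.314 rad or 38 mm apart). The pin starts in the middle one. Pivot cap: radius 24 mm, 83 mm high. Foot radius 145 mm.
- swing_arm (a joint): Angle of the white arm, rad: about 0 at the start (middle hole), positive anticlockwise from above, stops at +-0.70, 0.314 per hole. Arm 36 mm wide, top 66 mm above the bench; it carries the pin 120 mm and the tray 250 mm out from the pivot. Damped: 1 N at the pin starts it, about 3 N swings it at 0.3 rad per s; it stays where left. With the pin home it is locked, play about +-0.02 rad.
- index_pin (a joint): Lift of the spring index pin, m (vertical slide on the arm): 0 fully home, 0.022 upper stop. Round-nosed 10 mm pin, 12 mm deep in the hole: clear of the disc from 0.012 up. Let go between holes it rests on the disc at about 0.012 and drops in by itself when the arm comes over a hole. Pulled down with about 6 N at 0 and 9 N at 0.02.
- pull_ring: Rigid steel stirrup on top of the pin, 8 mm round bar, upright, its plane square to the arm: reach through it along the arm. Clear opening 56 mm wide, 50 mm high. Frame: x along the arm outwards, z up, origin on the pin axis at bench height with the pin home; then bottom bar's top at 96 mm, top bar's underside at 146 mm; side bars at y = +-32 mm. Rises and swings with the pin.
- ring_bar (a point): Centre of the straight top bar of the pull ring (8 mm thick round bar, the straight part 44 mm long across the arm), 150 mm above the bench when the pin is home, 120 mm out from the pivot axis. Hook under this bar.
- tray (a point): Centre of the floor of the steel tray fixed on the arm (tray 120 mm along the arm x 160 mm across x 22 mm high, wall 3 mm), 250 mm out from the pivot, 63 mm above the bench; x along the arm outwards, z up. It swings with the arm.
- sharps_bin: Yellow round sharps bin with a red lid, 124 mm in diameter, 153 mm tall, fixed on the bench to the left or the right of the swivel arm. Origin under its centre. It tells which way to swing; do not move it.
- vial: Amber glass vial, 32 mm in diameter, 46 mm tall, standing loose on the tray; origin under its centre, z up its axis.
- tape_roll: Grey tape roll lying flat, loose on the tray, 48 mm outside, 18 mm high; origin under its centre, z along its axis.
- sanitiser: Loose white pump bottle, 66 mm in diameter, 171 mm tall; origin under its centre. Leave it alone.
- gauze_jar: Loose glass jar with a steel cap, 70 mm in diameter, 85 mm tall; origin under its centre. Leave it alone.
- dish: Loose round steel dish, 96 mm across, 34 mm high; origin under its centre. Leave it alone.
- carton: Loose small cardboard box, 60 x 90 x 38 mm; origin under its centre. Leave it alone.
Things that resemble listed ones, but are neither listed nor needed, are in the scene too. Of the things like the tape_roll, leave any that is green or orange; of the rest the smaller one is meant.

How it is judged:
On the way, in this order (a step that is already met when the one before it is completed fails the run):
1. the pin is lifted out of the middle hole (above 11.5 mm) with the arm still there (within 0.1 rad) (value of joint index_pin above 0.0115 m and value of joint swing_arm between -0.1 and 0.1 rad).
2. the arm stands at the next hole on the sharps bin's side, with the pin home in it (((y of sharps_bin in the frame of swivel_base above 0 m and value of joint swing_arm between 0.27916 and 0.34916 rad) or (y of sharps_bin in the frame of swivel_base below 0 m and value of joint swing_arm between -0.34916 and -0.27916 rad)) and value of joint index_pin below 0.002 m), for 0.2 s.
At the end, for the whole second after the job is handed in: The arm rests one hole over towards the sharps bin (0.314 rad, within 0.035), the pin home (within 2 mm); vial and tape roll stand on the tray (within 15 mm of its floor, tilt under 0.3 rad); sanitiser, jar, dish and carton are upright, moved under 30 mm (all of step 2 and velocity of joint swing_arm between -0.02 and 0.02 rad/s and z of vial in the frame of tray between -0.01 and 0.015 m and angle between each of vial, tape_roll, sanitiser, gauze_jar, dish, carton's own z axis and vertical below 0.3 rad and z of tape_roll in the frame of tray between -0.01 and 0.015 m and distance of each of sanitiser, gauze_jar, dish, carton from where it was at the start of the episode below 0.03 m); the robot touches nothing.
It fails at once if the ring is gripped or wrenched (the fingers press on it with more than 32 N in all) (contact force between the fingers and pull_ring above 32 N).
It fails at once if the vial or the tape roll is lifted off the tray or falls over (z of any of vial, tape_roll in the frame of tray above 0.018 m or angle between any of vial, tape_roll's own z axis and vertical above 0.5 rad).
It fails at once if a bystander on the bench is lifted, knocked over or pushed away by more than 30 mm (distance of any of sanitiser, gauze_jar, dish, carton from where it was at the start of the episode above 0.03 m or angle between any of sanitiser, gauze_jar, dish, carton's own z axis and vertical above 0.5 rad).
It also fails if it takes over 40 s, if anything falls off the work surface, if the arm or the gripper's body presses on something with over 40 N, if the wrist force passes 120 N, or if a joint passes its speed limit or range.

## Robot

A 7-joint arm with a two-finger parallel gripper is mounted at the origin on the work surface. World frame = base frame: x ahead of the robot, y to its left, z up, the work surface at z = 0. Lengths are in m, angles in rad, forces in N, time in s.
With the tool pointing down it reaches from about 0.425 to 0.925 m from the base axis. Payload 6.8 kg.
Tool frame: the origin (TCP) lies on the centre line of the jaws, within the pads' length; the fingertips stand 8 mm ahead of it and the grasp point (between the pads) lies 11 mm behind it (bot.tips_ahead is the distance from the TCP to the fingertips, in m); z points along the fingers, y is the line along which they close (so a half turn about z gives the same grasp; the last joint's range is limited). The gripper opens to 85 mm and grips with 20 to 120 N. Pads are 22 mm wide; open, the fingers measure 114 mm over their backs; the gripper's body (76 mm by 85 mm) begins 54 mm behind the grasp point. The pads swing forward as they close: fully open they stand 13 mm farther back than shut.
Start: joints at [1.049, 0.477, 0.022, 1.555, -0.011, 1.109, -0.083], TCP at [0.271, -0.618, 0.239] pointing down, gripper open.
Joint ranges: [-2.96, 2.96], [-0.34, 2.1], [-1.41, 1.46], [0.24, 2.44], [-1.37, 4.51], [0.17, 1.92], [-2.96, 2.96]. Speed limits (rad/s): [2.39, 2.39, 3.14, 3.14, 3.14, 3.14, 3.14].

## Interface

Orientations are given as a unit quaternion [w, x, y, z].
In Python, from station import bot gives the robot as it stands.
- The arm moves only by the tool send_rows, never from a script. Its argument "deltas" is text: rows parted by semicolons, each of 4 numbers parted by spaces: the shift along the tool's x, y, z in m, then the turn about the tool's z in degrees. In form: x y z spin; .... A call has 1 to 5 rows; each row is the pose to reach, as a shift and turn from the pose commanded when the call began, along the tool's axes at that moment; what a row does not reach only later rows make up. A row lasts 1/10 s, in which the tool goes at most 50 mm and 8.59 degrees, less where a joint would pass 70% of its speed; a pose out of reach is approached as far as the arm can. A call with a gripper value outside its range is refused whole. "claw" is the opening, from 0 (shut) to 1 (fully open), set as the call begins (left out, the last holds). The fingers move at their own pace and stop on an object; "force" is the grip in N (left out, the last holds). Time passes only in rows, so rows that repeat a pose let the fingers close. It gives the time, the measured TCP pose, the force, the opening and the grip force at its end, in the units of the state.
- bot.get_obs(): the state, without advancing time (a new reading comes with each control period).
- bot.read_camera(name): name is "side" or "top"; returns a dict with "img" (384x512x3 uint8, red, green, blue), "depth" (384x512 float32, m along the optical axis (not along the pixel's ray), 0 where there is no reading), "fx", "fy", "cx", "cy" (pixels), "dist_coeffs" ([k1, k2, p1, p2, k3] as OpenCV has them; the pictures are not rectified), "camera_from_world" (4x4, takes a point from world to camera coordinates). Camera axes: x right, y up, looking along -z (the intrinsics and any distortion apply to the point x, -y, -z); pixel columns grow to the right and rows downward; lengths in m; the calibration is good to about 2 mm. A picture is of the moment at which its call begins.
- bot.hand_in(): hands the job in; it is judged then, once.
Trained networks look in a picture, given as the dict that the camera call returned (one of the last four; its "shot" number tells which), for a name from the list of things; names that differ only in an ending like _2 or _b are one class to them, and where a whole thing is asked for, a point or a joint stands for the part that bears it (a point fixed in the world has none). Each returns a list of dicts, best first, with "confidence" (0 to 1); they miss things now and then, are a little off and sometimes report something else, mostly with a low value. They report only what shows in the picture. A call takes as long as a camera call. They do not tell look-alikes from the thing itself.
- bot.masks_of(picture, query): "mask" (384x512 bool, what is visible of it).
- bot.landmark_of(picture, query): "xyz" ([x, y, z] in m, in world coordinates, good to about 4 mm: a listed point, or the origin of a listed thing).
The state is a dict: "t": time; "q": joint angles; "joint_vel": joint speeds; "joint_torque": joint torques, N m; "eef_pos": TCP position; "tool_rot": TCP orientation; "contact_force": force on the tool from outside, world axes, zero at the start; "torque": the same for the moment, N m; "gripper_width": opening from 0.0 (shut) to 1.0 (fully open); "grasp_force": force on a finger pad.
Only numpy, scipy, OpenCV 4.12 (cv2) and the standard library are available. Lean on these libraries where they do the work, as an engineer would, in place of code of your own. Each camera call takes 0.05 s, during which the arm holds its last target. There are 200 camera calls.

## Working session

There is one attempt and no reset: what is moved stays moved. The work goes in short steps, Python scripts to look and compute and a tool call to move; the robot and the scene stay as the last step left them, time stands still between calls to the robot, and variables do not carry over. Pictures are saved under pics/ and viewed, at most 10 in all, crops included, and the job is handed in when it is done.

Besides the shell and the picture viewer there is one more tool, called as a command line: name --argument value ..., lists and objects as JSON in quotes. send_rows: Moves the arm, as the interface text tells. Its arguments: {"type":"object","properties":{"deltas":{"type":"string"},"claw":{"type":"number"},"force":{"type":"number"}},"required":["deltas"]}

```bash
mkdir -p pics; ls; python3 - <<'E'
from station import bot
import cv2,numpy as np
o=bot.get_obs();print({k:np.round(v,3).tolist() for k,v in o.items()})
ims=[]
for n in("side","top"):
    p=bot.read_camera(n);ims.append(p["img"][:,:,::-1])
    print(n,p["fx"],p["cx"],p["cy"],p["dist_coeffs"],np.round(p["camera_from_world"],3).tolist())
    for q in("swivel_base","ring_bar","tray","sharps_bin","vial","tape_roll","sanitiser","gauze_jar","dish","carton","pull_ring"):
        print(q,[(np.round(d["xyz"],3).tolist(),round(float(d["confidence"]),2)) for d in bot.landmark_of(p,q)])
    cv2.imwrite(f"pics/{n}0.png",cv2.resize(ims[-1],(800,600)))
E
```

```text
pics
{'t': 0.0, 'q': [1.049, 0.478, 0.022, 1.556, -0.011, 1.109, -0.083], 'joint_vel': [-0.001, -0.001, -0.001, -0.0, -0.001, 0.001, -0.0], 'joint_torque': [0.001, -59.646, 1.608, -28.12, 0.012, 0.01, 0.0], 'eef_pos': [0.271, -0.618, 0.238], 'tool_rot': [-0.001, 0.979, 0.205, -0.0], 'contact_force': [-0.844, -0.574, 0.182], 'torque': [0.011, -0.03, -0.004], 'grasp_force': 0.0, 'gripper_width': 0.998}
side 347.8206666014885 251.02079855405208 189.18204034275138 [-0.01970841  0.          0.          0.          0.        ] [[0.775, -0.632, 0.004, -0.489], [0.492, 0.607, 0.624, -0.347], [-0.397, -0.481, 0.781, -0.849], [0.0, 0.0, 0.0, 1.0]]
swivel_base [([0.414, 0.003, 0.002], 0.8)]
ring_bar [([0.535, -0.024, 0.148], 0.41)]
tray [([0.661, -0.052, 0.062], 0.75), ([0.536, -0.024, 0.0], 0.47)]
sharps_bin [([0.658, 0.508, 0.002], 0.83)]
vial [([0.647, -0.007, 0.061], 0.7)]
tape_roll [([0.651, -0.078, 0.062], 0.58), ([0.797, -0.087, -0.001], 0.56), ([0.701, -0.234, -0.003], 0.53), ([0.776, -0.176, -0.001], 0.48)]
sanitiser [([0.439, -0.324, -0.003], 0.81), ([0.66, 0.508, 0.002], 0.39)]
gauze
[... 396 characters left out ...]
.598], [-0.073, -0.019, 0.997, -1.4], [0.0, 0.0, 0.0, 1.0]]
swivel_base [([0.418, 0.003, 0.003], 0.63)]
ring_bar [([0.536, -0.022, 0.152], 0.47)]
tray [([0.664, -0.053, 0.061], 0.89)]
sharps_bin [([0.66, 0.504, 0.002], 0.88)]
vial [([0.645, -0.01, 0.062], 0.61), ([0.437, -0.32, 0.003], 0.33)]
tape_roll [([0.704, -0.23, -0.0], 0.73), ([0.652, -0.081, 0.065], 0.65), ([0.777, -0.175, 0.002], 0.63), ([0.795, -0.086, 0.003], 0.56)]
sanitiser [([0.44, -0.32, -0.001], 0.89)]
gauze_jar [([0.419, 0.301, -0.004], 0.63)]
dish [([0.554, 0.281, 0.001], 0.89), ([0.438, -0.319, 0.001], 0.71)]
carton [([0.585, -0.275, -0.003], 0.61), ([0.534, -0.019, 0.151], 0.38)]
pull_ring [([0.533, -0.021, 0.003], 0.44)]
```

View pics/side0.png

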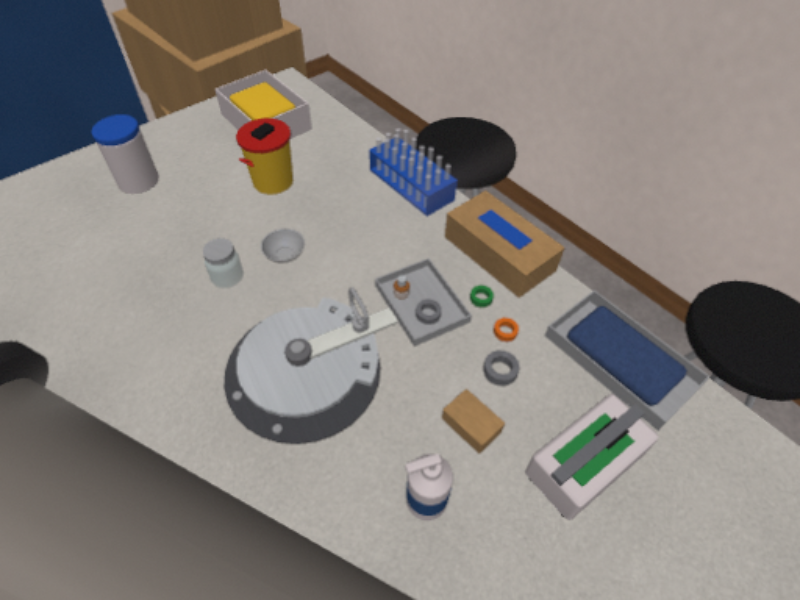

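View pics/top0.png

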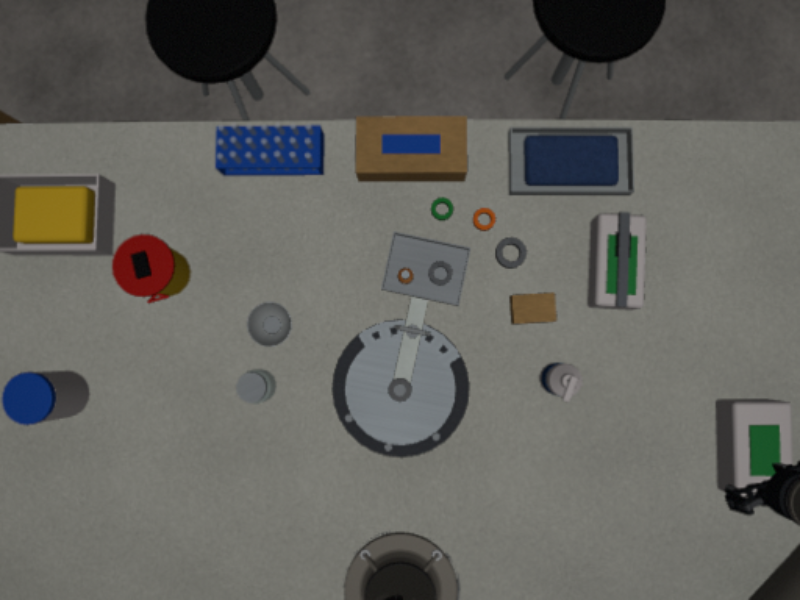

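The sharps bin (top view px ~145,265) stands on the arm's left (+y), so the swing is +0.314. The ring is at (412,328) in the top view and (358,308) in the side view. The tape-roll look-alikes are green (442,208), orange (484,218) and larger grey (510,252). The one meant is the small grey roll on the tray (440,272). Next I measure the ring from both views and check it in one crop.

```bash
cat > h.py <<'E'
import numpy as np,cv2
from station import bot
from scipy.spatial.transform import Rotation as R
def K(p):return np.array([[p["fx"],0,p["cx"]],[0,p["fy"],p["cy"]],[0,0,1.]])
F=np.diag([1,-1,-1.])
def proj(p,X):
    M=p["camera_from_world"];c=(np.atleast_2d(X)@M[:3,:3].T+M[:3,3])@F
    return cv2.projectPoints(c,np.zeros(3),np.zeros(3),K(p),np.array(p["dist_coeffs"]))[0][:,0]
def cloud(p):
    v,u=np.mgrid[0:384,0:512];uv=np.stack([u,v],-1).reshape(-1,1,2).astype(float)
    n=cv2.undistortPoints(uv,K(p),np.array(p["dist_coeffs"]))[:,0]
    d=p["depth"].reshape(-1,1);c=np.hstack([n*d,d])@F
    M=p["camera_from_world"];return ((c-M[:3,3])@M[:3,:3]).reshape(384,512,3)
def tool():
    o=bot.get_obs();q=o["tool_rot"];return np.array(o["eef_pos"]),R.from_quat(np.roll(q,-1)).as_matrix(),o
def go(target,yaz):
    "shift in tool axes and spin deg to bring TCP to target, tool y at azimuth yaz"
    x,r,o=tool();a=np.arctan2(r[1,1],r[0,1]);s=-np.degrees((yaz-a+np.pi)%(2*np.pi)-np.pi)
    return np.round(r.T@(np.array(target)-x),4),round(s,1)
E
python3 - <<'E'
from h import *
piv=[];ring=[];cr=[]
for n in("side","top"):
    p=bot.read_camera(n);P=cloud(p)
    m=bot.masks_of(p,"pull_ring")
    for q in m[:1]:
        pts=P[q["mask"]];pts=pts[(pts[:,2]>.135)&(pts[:,2]<.17)]
        print(n,q["confidence"],q["mask"].sum(),len(pts),"top-bar pts med",np.median(pts,0).round(4) if len(pts) else None, np.round([pts.min(0),pts.max(0)],3).tolist() if len(pts) else None)
    # all points around the ring above 0.14
    s=(np.hypot(P[...,0]-.535,P[...,1]+.023)<.05)&(P[...,2]>.141)&(P[...,2]<.17)
    a=P[s];print(n,"pts>141",len(a),a.mean(0).round(4),a[:,2].max().round(4))
    s=(np.hypot(P[...,0]-.416,P[...,1]-.003)<.035)&(P[...,2]>.078)&(P[...,2]<.09)
    print(n,"cap",P[s].mean(0).round(4))
    y=-.2215;t=np.array([-np.sin(y),np.cos(y),0]);c=np.array([.5345,-.0232,.15])
    uv=proj(p,np.array([c-t*.022,c,c+t*.022]));print(uv.round(1).tolist())
    u,v=uv[1].astype(int);im=cv2.resize(p["img"][v-45:v+45,u-33:u+33,::-1],None,fx=6,fy=6,interpolation=cv2.INTER_CUBIC)
    for a in uv:cv2.circle(im,tuple(((a-[u-33,v-45]+.5)*6).astype(int).tolist()),2,(0,0,255),-1)
    cr.append(im)
cv2.imwrite("pics/crop1.png",np.hstack(cr))
print(go([.5345,-.0232,.239],-.2215))
E
```

```text
side 0.58 139 66 top-bar pts med [ 0.5325 -0.0299  0.1523] [[0.524, -0.06, 0.135], [0.542, 0.01, 0.157]]
side pts>141 64 [ 0.5325 -0.0311  0.1512] 0.1566
side cap [ 0.4172 -0.0011  0.0823]
[[232.2, 196.8], [228.7, 190.9], [225.4, 185.3]]
top 0.41 66 58 top-bar pts med [ 0.536  -0.0217  0.1529] [[0.527, -0.055, 0.143], [0.545, 0.008, 0.159]]
top pts>141 61 [ 0.5364 -0.0219  0.152 ] 0.1588
top cap [0.4213 0.0025 0.082 ]
[[270.7, 213.1], [263.5, 211.5], [256.3, 209.8]]
(array([ 4.801e-01, -4.388e-01,  3.000e-04]), np.float64(-53.6))
```

View pics/crop1.png

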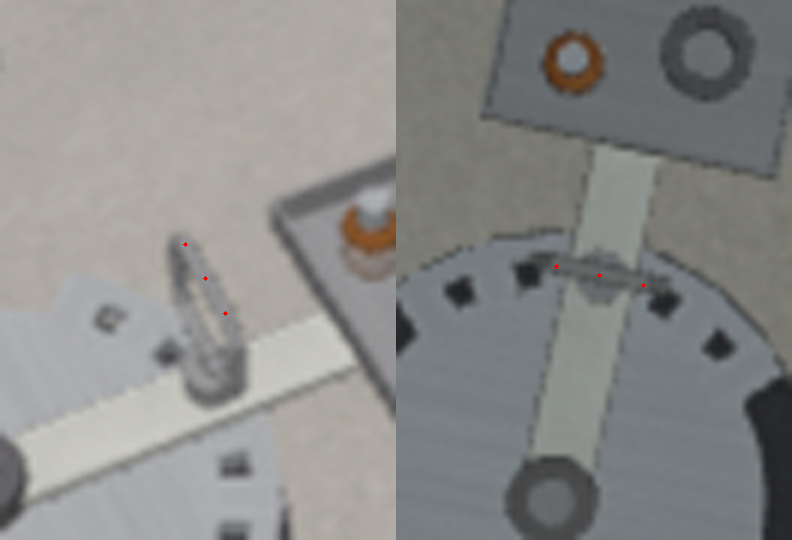

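send_rows --deltas "0.034 -0.031 0 -8; 0.070 -0.064 0 -16; 0.106 -0.097 0 -24; 0.142 -0.130 0 -32; 0.178 -0.163 0 -40" --claw 1 --force 20

```text
t: 1.9
eef_pos: [0.3694, -0.3955, 0.2396]
tool_rot: [0.0, 0.848, 0.53, -0.0]
contact_force: [1.1, -0.6, -0.1]
gripper_width: 0.999
grasp_force: 0.0
```

```bash
python3 -c "
from h import *
print(tool()[0],go([.535,-.025,.239],-.22))"
```

```text
[ 0.36940754 -0.39545089  0.23957951] (array([ 4.056e-01, -1.330e-02,  4.000e-04]), np.float64(-13.4))
```

send_rows --deltas "0.042 -0.001 0 -3; 0.085 -0.003 0 -6; 0.128 -0.004 0 -9; 0.171 -0.006 0 -12; 0.214 -0.007 0 -13.4"

```text
t: 2.4
eef_pos: [0.4578, -0.2008, 0.2397]
tool_rot: [0.0, 0.782, 0.624, 0.0]
contact_force: [0.3, 0.2, -0.9]
gripper_width: 1.003
grasp_force: 0.0
```

```bash
python3 -c "
from h import *
print(tool()[0],go([.535,-.025,.239],-.22))"
```

```text
[ 0.45781764 -0.20076724  0.23967893] (array([0.1885, 0.0363, 0.0006]), np.float64(-0.2))
```

send_rows --deltas "0.045 0.009 0 0; 0.090 0.018 0 0; 0.135 0.027 0 0; 0.175 0.034 0 -0.2; 0.1885 0.0363 0 -0.2" --claw 0.05

```text
t: 2.9
eef_pos: [0.5361, -0.0214, 0.2398]
tool_rot: [-0.0, 0.779, 0.627, 0.001]
contact_force: [0.9, 0.2, -0.4]
gripper_width: 0.146
grasp_force: 0.0
```

```bash
python3 - <<'E'
from h import *
x,r,o=tool();print(x,o["gripper_width"],go([.535,-.025,.239],-.22))
p=bot.read_camera("side")
ax=[x+r[:,2]*d for d in(.008,-.0295,-.065)]
uv=proj(p,ax);print(uv.round(1))
u,v=uv[1].astype(int);im=cv2.resize(p["img"][v-38:v+38,u-50:u+50,::-1],None,fx=7.8,fy=7.8,interpolation=cv2.INTER_CUBIC)
for a in uv:cv2.circle(im,tuple(((a-[u-50,v-38]+.5)*7.8).astype(int).tolist()),2,(0,0,255),-1)
cv2.imwrite("pics/grip1.png",im)
E
```

```text
[ 0.53614897 -0.02141267  0.23980945] 0.1455645034966882 (array([-0.0038, -0.0004,  0.0008]), np.float64(0.3))
[[227.4 169.9]
 [226.6 159.6]
 [225.8 149.2]]
```

View pics/grip1.png

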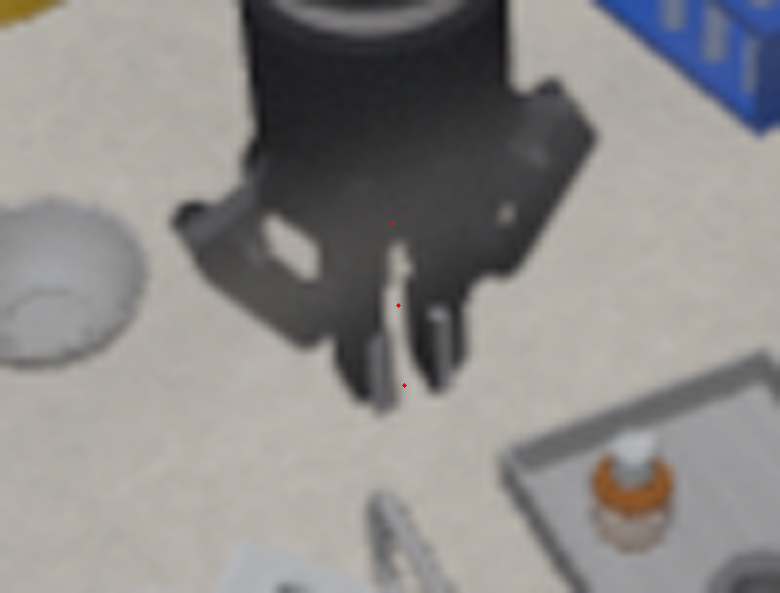

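send_rows --deltas "-0.024 -0.009 -0.042 4; -0.048 -0.018 -0.084 8; -0.072 -0.027 -0.126 13; -0.096 -0.036 -0.168 17; -0.12 -0.045 -0.21 21" --claw 0.0

```text
t: 3.45
eef_pos: [0.4627, -0.1361, 0.4512]
tool_rot: [0.0, 0.883, 0.469, -0.0]
contact_force: [2.0, 0.1, -0.4]
gripper_width: 0.0
grasp_force: 0.0
```

```bash
python3 - <<'E'
from h import *
ims=[]
x,r,o=tool();print(x,o["gripper_width"])
p=bot.read_camera("side")
ax=[x+r[:,2]*d for d in(.008,-.0295,-.065)]
uv=proj(p,ax);print(uv.round(1), o["gripper_width"])
u,v=uv[1].astype(int);print(u,v);im=cv2.resize(p["img"][max(v-37,0):v+37,u-50:u+50,::-1],None,fx=8,fy=8,interpolation=cv2.INTER_CUBIC)
for a in uv:cv2.circle(im,tuple(((a-[u-50,max(v-37,0)]+.5)*8).astype(int).tolist()),2,(0,0,255),-1)
im=np.clip(im.astype(float)*1.6,0,255).astype(np.uint8)
cv2.imwrite("pics/grip2.png",im)
E
```

```text
[ 0.46265926 -0.13614541  0.45118384] 0.0004375425377684946
[[227.1 147.6]
 [226.  131.8]
 [224.9 115.4]] 0.0004375425377684946
225 131
```

View pics/grip2.png

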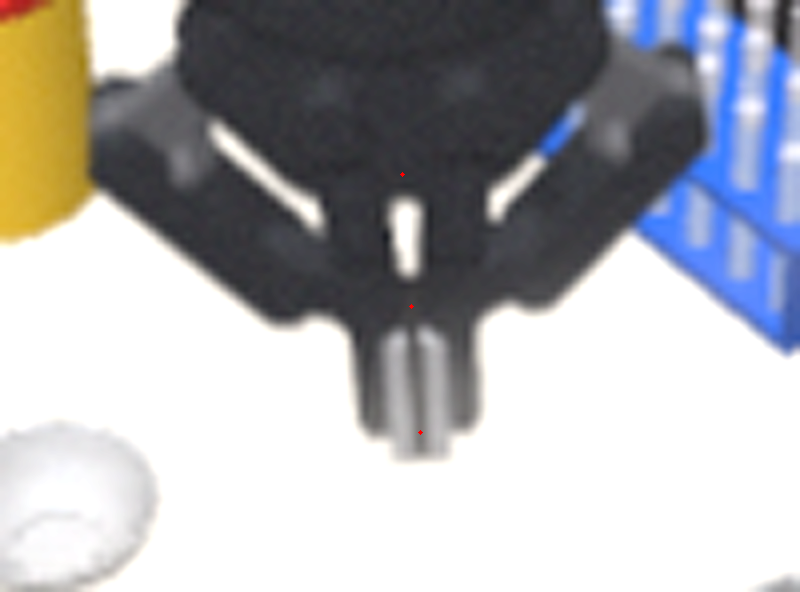

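```bash
python3 -c "
from h import *
print(tool()[0],go([.535,-.024,.22],-.22))"
```

```text
[ 0.4629121  -0.14088414  0.4585972 ] (array([ 0.137 , -0.0095,  0.2386]), np.float64(-22.0))
```

The shut gripper has a see-through slot of about 7 mm above the pads (px 388–422, 200–275 in the crop), bounded below by the pad tops. With the fingers pointing down, I can close the tips loosely under the bar, which then sits in that slot. That hooks the ring without gripping it.

send_rows --deltas "0.025 -0.002 0.042 -5; 0.050 -0.004 0.085 -9; 0.075 -0.006 0.128 -14; 0.100 -0.008 0.171 -18; 0.123 -0.009 0.212 -22" --claw 1

```text
t: 4.0
eef_pos: [0.525, -0.0271, 0.2355]
tool_rot: [0.0, 0.775, 0.632, -0.0]
contact_force: [0.5, -1.1, -0.0]
gripper_width: 0.846
grasp_force: 0.0
```

```bash
python3 -c "
from h import *
print(tool()[0],go([.535,-.024,.22],-.22))"
```

```text
[ 0.52495281 -0.02714163  0.2355095 ] (array([0.0051, 0.0092, 0.0155]), np.float64(1.0))
```

send_rows --deltas "0 0 0 0; 0 0 0 0; 0 0 0 0"

```text
t: 4.3
eef_pos: [0.5259, -0.0282, 0.2389]
tool_rot: [0.001, 0.776, 0.63, 0.001]
contact_force: [0.8, -0.4, 0.8]
gripper_width: 1.004
grasp_force: 0.0
```

```bash
python3 -c "
from h import *
print(tool()[0],go([.535,-.024,.2],-.22))"
```

```text
[ 0.52591384 -0.02822489  0.2389105 ] (array([0.006 , 0.0079, 0.0389]), np.float64(0.7))
```

send_rows --deltas "0.006 0.008 0.010 0.7; 0.006 0.008 0.045 0.7; 0.006 0.008 0.085 0.7; 0.006 0.008 0.118 0.7; 0.006 0.008 0.129 0.7"

```text
t: 4.8
eef_pos: [0.5334, -0.024, 0.1072]
tool_rot: [-0.0, 0.78, 0.626, -0.001]
contact_force: [-0.3, 0.6, 0.5]
gripper_width: 0.998
grasp_force: 0.0
```

send_rows --deltas "0 0 0 0; 0 0 0 0" --claw 0.4

```text
t: 5.0
eef_pos: [0.5359, -0.0227, 0.1104]
tool_rot: [0.001, 0.78, 0.626, 0.001]
contact_force: [0.4, 0.0, -0.1]
gripper_width: 0.691
grasp_force: 0.0
```

```bash
python3 - <<'E'
from h import *
x,r,o=tool();print(x,go([.535,-.024,.11],-.22),o["gripper_width"])
ims=[]
for n in("side","top"):
    p=bot.read_camera(n);u,v=proj(p,[.535,-.024,.14])[0].astype(int)
    ims.append(cv2.resize(p["img"][v-40:v+35,u-33:u+33,::-1],None,fx=6,fy=6,interpolation=cv2.INTER_CUBIC))
cv2.imwrite("pics/hook1.png",np.clip(np.hstack(ims)*1.4,0,255).astype(np.uint8))
E
```

```text
[ 0.53586633 -0.02270763  0.11037216] (array([-0.0014, -0.0006,  0.0004]), np.float64(0.1)) 0.6909477416654631
```

View pics/hook1.png

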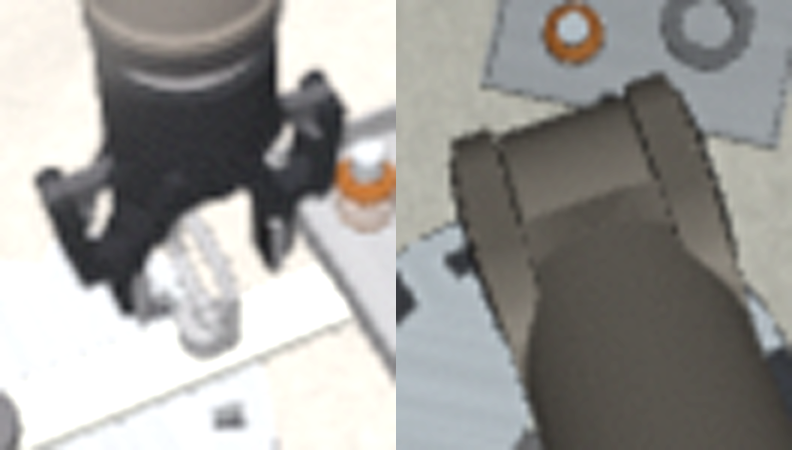

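The ring's top sits between the two fingers (side crop ~200,250), and nothing touches. I close under it in small steps.

send_rows --deltas "-0.001 -0.0005 0 0; -0.001 -0.0005 0 0; -0.001 -0.0005 0 0" --claw 0.25

```text
t: 5.4
eef_pos: [0.5339, -0.0232, 0.1088]
tool_rot: [0.0, 0.779, 0.627, 0.0]
contact_force: [-0.2, -0.4, 0.4]
gripper_width: 0.249
grasp_force: 0.0
```

send_rows --deltas "0 0 0 0; 0 0 0 0" --claw 0.16

```text
t: 5.6
eef_pos: [0.5336, -0.0231, 0.1083]
tool_rot: [-0.0, 0.779, 0.627, -0.0]
contact_force: [0.2, 0.4, -0.4]
gripper_width: 0.161
grasp_force: 0.0
```

send_rows --deltas "0 0 0 0; 0 0 0 0" --claw 0.12

```text
t: 5.8
eef_pos: [0.5336, -0.0231, 0.1083]
tool_rot: [-0.0, 0.779, 0.627, -0.0]
contact_force: [-0.9, -0.9, 0.6]
gripper_width: 0.117
grasp_force: 0.0
```

send_rows --deltas "0 0 0 0; 0 0 0 0" --claw 0.1

```text
t: 6.0
eef_pos: [0.5336, -0.0231, 0.1083]
tool_rot: [-0.0, 0.779, 0.627, -0.0]
contact_force: [0.5, -0.7, 1.4]
gripper_width: 0.099
grasp_force: 0.0
```

send_rows --deltas "0 0.001 0 0; 0 0.001 0 0" --claw 0.08

```text
t: 6.2
eef_pos: [0.5348, -0.0233, 0.1083]
tool_rot: [0.0, 0.779, 0.627, 0.0]
contact_force: [0.3, 0.2, 0.3]
gripper_width: 0.078
grasp_force: 0.0
```

send_rows --deltas "0 0 0 0; 0 0 0 0" --claw 0.065

```text
t: 6.4
eef_pos: [0.5346, -0.0233, 0.1083]
tool_rot: [-0.0, 0.779, 0.627, -0.0]
contact_force: [-0.6, 0.1, -0.1]
gripper_width: 0.065
grasp_force: 0.0
```

send_rows --deltas "0 0 0 0; 0 0 0 0" --claw 0.05

```text
t: 6.6
eef_pos: [0.5346, -0.0233, 0.1083]
tool_rot: [0.0, 0.779, 0.627, 0.0]
contact_force: [0.9, 0.4, -0.0]
gripper_width: 0.052
grasp_force: 0.0
```

send_rows --deltas "0 0 -0.002 0; 0 0 -0.004 0; 0 0 -0.006 0; 0 0 -0.008 0; 0 0 -0.008 0"

```text
t: 7.1
eef_pos: [0.5346, -0.0234, 0.1163]
tool_rot: [0.0, 0.779, 0.627, 0.0]
contact_force: [2.9, -0.6, -7.4]
gripper_width: 0.049
grasp_force: 3.7
```

send_rows --deltas "0 0 -0.001 0; 0 0 -0.002 0; 0 0 -0.003 0; 0 0 -0.004 0; 0 0 -0.004 0"

```text
t: 7.6
eef_pos: [0.5346, -0.0233, 0.1204]
tool_rot: [0.0, 0.779, 0.627, -0.0]
contact_force: [2.9, -0.8, -8.1]
gripper_width: 0.05
grasp_force: 4.1
```

The bar is hooked: a steady 7–8 N downward, which matches the pin spring. I keep lifting.

send_rows --deltas "0 0 -0.002 0; 0 0 -0.005 0; 0 0 -0.008 0; 0 0 -0.011 0; 0 0 -0.013 0"

```text
t: 8.1
eef_pos: [0.5346, -0.0234, 0.1336]
tool_rot: [0.0, 0.779, 0.627, 0.0]
contact_force: [4.0, -1.5, -9.7]
gripper_width: 0.048
grasp_force: 5.3
```

```bash
python3 - <<'E'
from h import *
x,r,o=tool();print(x,np.round(o["contact_force"],1))
p=bot.read_camera("side");u,v=proj(p,[.535,-.024,.14])[0].astype(int)
cv2.imwrite("pics/lift1.png",np.clip(cv2.resize(p["img"][v-40:v+35,u-45:u+45,::-1],None,fx=7.5,fy=7.5,interpolation=cv2.INTER_CUBIC)*1.3,0,255).astype(np.uint8))
# swing plan: ring centre about the pivot
piv=np.array([.535,-.024])-.12*np.array([np.cos(.22),-np.sin(.22)]);print("pivot",piv)
for d in(.1,.2,.314):
    t=piv+R.from_euler("z",d).as_matrix()[:2,:2]@(x[:2]-piv)
    print(d,t.round(4),go([*t,x[2]],-.22+d))
E
```

```text
[ 0.53459909 -0.02338372  0.13356218] [ 4.  -1.5 -9.7]
pivot [0.41789231 0.00218755]
0.1 [ 0.5366 -0.0116] (array([ 0.0119, -0.0006,  0.0002]), np.float64(-5.5))
0.2 [5.374e-01 3.000e-04] (array([ 0.0237, -0.0024,  0.0002]), np.float64(-11.3))
0.314 [0.5368 0.0139] (array([ 0.0369, -0.0059,  0.0002]), np.float64(-17.8))
```

View pics/lift1.png

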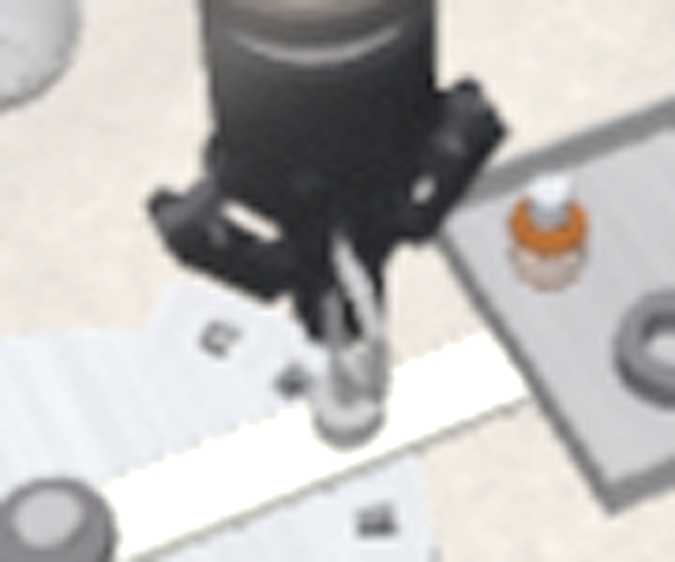

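send_rows --deltas "0.0024 0 0 -1.1; 0.0048 -0.0001 0 -2.3; 0.0071 -0.0002 0 -3.4; 0.0095 -0.0004 0 -4.6; 0.0119 -0.0006 0 -5.7"

```text
t: 8.65
eef_pos: [0.5365, -0.0114, 0.1332]
tool_rot: [-0.0, 0.747, 0.665, -0.0]
contact_force: [2.6, -3.2, -9.5]
gripper_width: 0.046
grasp_force: 6.1
```

send_rows --deltas "0.0024 0 0 -1.1; 0.0048 -0.0001 0 -2.3; 0.0071 -0.0002 0 -3.4; 0.0095 -0.0004 0 -4.6; 0.0119 -0.0006 0 -5.7"

```text
t: 9.15
eef_pos: [0.5373, 0.0006, 0.1333]
tool_rot: [-0.0, 0.713, 0.702, -0.0]
contact_force: [2.5, -3.0, -8.9]
gripper_width: 0.05
grasp_force: 6.1
```

```bash
python3 - <<'E'
from h import *
x,r,o=tool();print(x,np.round(o["contact_force"],1))
for n in("side","top"):
    p=bot.read_camera(n)
    t=[d["xyz"] for d in bot.landmark_of(p,"tray")[:1]];
    for a in t:print(n,np.round(a,3),"arm",np.arctan2(a[1]-.0022,a[0]-.4179)+.22)
E
```

```text
[0.5372996  0.00059686 0.13328227] [ 2.5 -3.  -8.9]
side [ 0.667 -0.005  0.06 ] arm 0.19270850403669815
top [0.668 0.    0.064] arm 0.21319738384519119
```

send_rows --deltas "0.0027 0 0 -1.3; 0.0054 -0.0001 0 -2.6; 0.0081 -0.0003 0 -3.9; 0.0108 -0.0005 0 -5.2; 0.0133 -0.0008 0 -6.5"

```text
t: 9.85
eef_pos: [0.5367, 0.0139, 0.1333]
tool_rot: [-0.0, 0.672, 0.741, -0.0]
contact_force: [2.6, -1.9, -9.6]
gripper_width: 0.051
grasp_force: 6.1
```

```bash
python3 - <<'E'
from h import *
x,r,o=tool();print(x,np.round(o["contact_force"],1),"tcp ang",np.arctan2(x[1]-.0022,x[0]-.4179)+.22)
for n in("side","top"):
    p=bot.read_camera(n)
    for a in [d["xyz"] for d in bot.landmark_of(p,"tray")[:1]]:print(n,np.round(a,3),"arm",np.arctan2(a[1]-.0022,a[0]-.4179)+.22)
E
```

```text
[0.53673057 0.01385401 0.13329113] [ 2.6 -1.9 -9.6] tcp ang 0.3177598681786046
side [0.665 0.027 0.062] arm 0.3209928892772922
top [0.666 0.026 0.061] arm 0.3138270832798527
```

send_rows --deltas "0 0 0.003 0; 0 0 0.006 0; 0 0 0.009 0; 0 0 0.011 0; 0 0 0.011 0"

```text
t: 10.55
eef_pos: [0.5368, 0.0137, 0.122]
tool_rot: [-0.0, 0.672, 0.74, -0.0]
contact_force: [1.3, 1.2, -8.1]
gripper_width: 0.048
grasp_force: 6.1
```

Force is still 8.1 N at z = 0.122, well below where the ring would sit with the pin resting on the disc, so the pin is entering the hole. I lower it fully.

send_rows --deltas "0 0 0.003 0; 0 0 0.006 0; 0 0 0.009 0; 0 0 0.012 0; 0 0 0.0135 0"

```text
t: 11.05
eef_pos: [0.5372, 0.0135, 0.1092]
tool_rot: [0.0, 0.672, 0.74, 0.0]
contact_force: [-0.8, -0.3, -0.0]
gripper_width: 0.051
grasp_force: 0.0
```

send_rows --deltas "0 0 0 0; 0 0 0 0"

```text
t: 11.25
eef_pos: [0.5371, 0.0135, 0.1091]
tool_rot: [0.0, 0.672, 0.74, 0.0]
contact_force: [0.2, 0.3, -0.2]
gripper_width: 0.051
grasp_force: 0.0
```

```bash
python3 - <<'E'
from h import *
x,r,o=tool();print(x,np.round(o["contact_force"],1),o["grasp_force"])
p=bot.read_camera("side")
s=[d["xyz"] for d in bot.landmark_of(p,"ring_bar")];t=[d["xyz"] for d in bot.landmark_of(p,"tray")[:1]]
print(np.round(s,3),np.round(t,3))
u,v=proj(p,[.535,.014,.13])[0].astype(int)
cv2.imwrite("pics/low1.png",np.clip(cv2.resize(p["img"][v-40:v+35,u-45:u+45,::-1],None,fx=7.5,fy=7.5,interpolation=cv2.INTER_CUBIC)*1.3,0,255).astype(np.uint8))
E
```

```text
[0.53709725 0.01353442 0.10913081] [ 0.2  0.3 -0.2] 0.0
[[0.537 0.014 0.149]] [[0.665 0.024 0.059]]
```

View pics/low1.png

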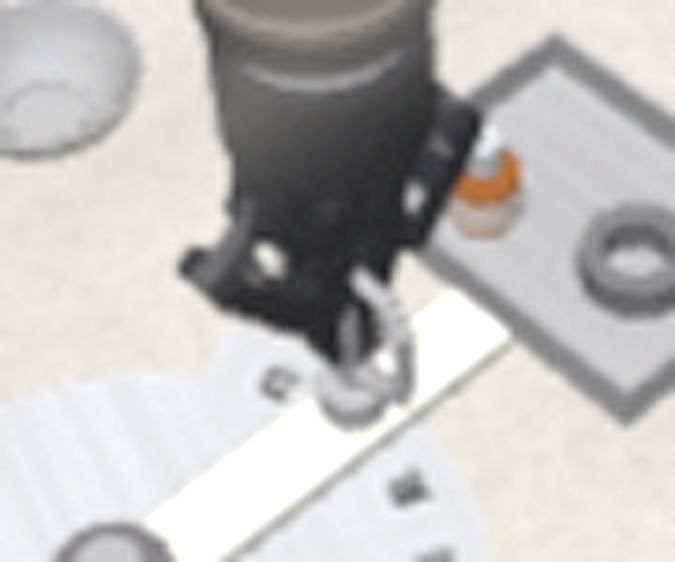

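Tool force is zero and the ring bar is back at 0.149 m, so the pin is home. The vial and tape roll still stand on the tray. I open the fingers and rise away.

send_rows --deltas "0 0 0 0; 0 0 0 0; 0 0 0 0; 0 0 0 0" --claw 0.6

```text
t: 11.8
eef_pos: [0.5369, 0.0137, 0.1088]
tool_rot: [0.0, 0.672, 0.74, 0.0]
contact_force: [0.3, -0.6, 0.0]
gripper_width: 0.602
grasp_force: 0.0
```

send_rows --deltas "0 0 -0.015 0; 0 0 -0.04 0; 0 0 -0.08 0; 0 0 -0.12 0; 0 0 -0.16 0"

```text
t: 12.3
eef_pos: [0.5366, 0.014, 0.2716]
tool_rot: [0.0, 0.672, 0.74, 0.0]
contact_force: [0.9, -0.1, -0.3]
gripper_width: 0.597
grasp_force: 0.0
```

send_rows --deltas "-0.04 0 -0.02 0; -0.08 0 -0.04 0; -0.12 0 -0.04 0; -0.16 0 -0.04 0; -0.16 0 -0.04 0"

```text
t: 12.8
eef_pos: [0.5516, -0.1529, 0.3096]
tool_rot: [0.001, 0.676, 0.737, -0.001]
contact_force: [-0.6, 0.4, -0.5]
gripper_width: 0.599
grasp_force: 0.0
```

```bash
python3 - <<'E'
from h import *
x,r,o=tool();print(x,np.round(o["contact_force"],1),o["t"])
ims=[]
for n in("side","top"):
    p=bot.read_camera(n)
    for q in("ring_bar","tray","vial","tape_roll","dish","gauze_jar","sanitiser","carton"):print(n,q,[np.round(d["xyz"],3).tolist() for d in bot.landmark_of(p,q)[:2]])
    u,v=proj(p,[.58,.014,.1])[0].astype(int)
    P=cloud(p);s=(np.hypot(P[...,0]-.537,P[...,1]-.0135)<.04)&(P[...,2]>.141)&(P[...,2]<.19);a=P[s];print("bar",len(a),a.mean(0).round(4) if len(a) else 0)
    ims.append(cv2.resize(p["img"][v-45:v+45,u-33:u+33,::-1],None,fx=6,fy=6,interpolation=cv2.INTER_CUBIC))
cv2.imwrite("pics/end.png",np.hstack(ims))
E
```

```text
[ 0.5515823  -0.15285216  0.30961282] [-0.6  0.4 -0.5] 12.8
side ring_bar [[0.535, 0.015, 0.151], [0.664, 0.026, 0.061]]
side tray [[0.666, 0.027, 0.062]]
side vial [[0.642, 0.065, 0.061]]
side tape_roll [[0.704, -0.233, 0.002], [0.665, -0.002, 0.063]]
side dish []
side gauze_jar [[0.424, 0.301, 0.001]]
side sanitiser [[0.436, -0.319, -0.0]]
side carton [[0.585, -0.276, 0.007]]
bar 63 [0.536  0.0082 0.1515]
top ring_bar [[0.536, 0.015, 0.15], [0.55, 0.281, 0.0]]
top tray [[0.667, 0.023, 0.062], [0.42, 0.302, -0.004]]
top vial [[0.539, 0.014, 0.152]]
top tape_roll [[0.704, -0.228, 0.002], [0.779, -0.176, -0.0]]
top dish []
top gauze_jar [[0.421, 0.304, -0.0]]
top sanitiser [[0.44, -0.322, 0.002]]
top carton [[0.664, -0.007, 0.067]]
bar 58 [0.5383 0.0146 0.152 ]
```

View pics/end.png

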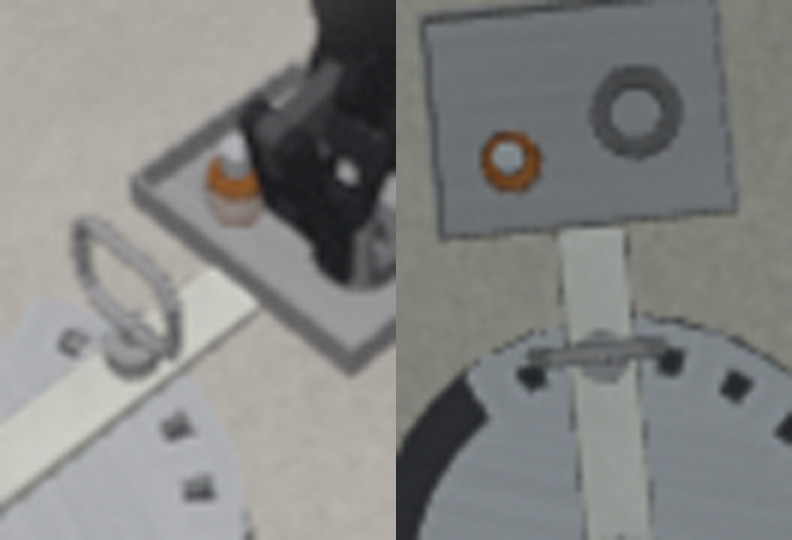

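The arm stands one hole over on the bin's side: the top view shows one empty hole to its left and the others to its right. The bar measures the same height as at the start (0.1515–0.152 m), so the pin is home. The vial and tape roll are standing and the robot is clear.

```bash
python3 -c "
from station import bot
print(bot.hand_in())"
```

```text
the job is handed in; nothing more can be done
None
```

The arm now stands one hole over towards the sharps bin with the pin home, lifted by hooking the ring only; vial and tape roll are still standing on the tray, and I handed the job in at about 13 s (no verdict was returned).

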